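# Set the telescoping press rod onto the crock's follower plate

### The arm

A 7-joint arm with a two-finger parallel gripper is mounted at the origin on the work surface. World frame = base frame: x ahead of the robot, y to its left, z up, the work surface at z = 0. Lengths are in m, angles in degrees, forces in N, time in s.
With the tool pointing down it reaches from about 0.35 to 0.9 m from the base axis. Payload 7.2 kg.
Tool frame: the origin (TCP) lies midway between the tips of the shut fingers; the grasp point (between the pads) lies 19 mm behind it (bot.tcp_to_grasp is the distance from the TCP to the grasp point, in m); z points along the fingers, y is the line along which they close (so a half turn about z gives the same grasp; the last joint's range is limited). The gripper opens to 85 mm and grips with 20 to 120 N. Pads are 22 mm wide; open, the fingers measure 114 mm over their backs; the gripper's body (76 mm by 85 mm) begins 54 mm behind the grasp point. The pads swing forward as they close: fully open they stand 13 mm farther back than shut.
Start: joints at [73.098, 23.554, -0.728, 91.456, 0.321, 64.991, -4.71], TCP at [0.141, -0.609, 0.205] pointing down, gripper open.
Joint ranges: [-169.25, 169.25], [-16.82, 113.86], [-84.01, 82.57], [7.8, 145.47], [-59.2, 239.2], [7.22, 106.19], [-163.78, 163.78]. Speed limits (degrees/s): [136.94, 136.94, 172.46, 172.46, 180, 180, 180].

### API

Orientations are given as a 3x3 rotation matrix whose columns are the frame's x, y, z axes.
In Python, from workcell import bot, viewer gives the robot as it stands.
- The arm moves only by the tool apply_moves, never from a script. Its arguments are lists of equal length, an entry for each row: "gripper": the closure, from -1 (fully open) to 1 (shut); "offset": the shift along the world's x, y, z in mm, a list of three; "spin": the turn about the world's z in degrees. A call has 1 to 20 rows; each row shifts and turns the commanded pose from where the row before left it; what a row does not reach is not made up. A row lasts 1/10 s, in which the tool goes at most 50 mm and 8.59 degrees, less where a joint would pass 70% of its speed; a pose out of reach is approached as far as the arm can. A call is refused whole if a number of a shift passes 50 or a number of a turn 8.59, either way. A call with a gripper value outside its range is refused whole. The fingers move at their own pace and stop on an object; "newtons" is the grip in N (left out, the last holds). Time passes only in rows, so rows that do not move let the fingers close. It gives the time, the measured TCP pose, the force, the opening and the grip force at its end, in the units of the state.
- bot.read_state(): the state, without advancing time (a new reading comes with each control period).
- viewer.get_image(name): name is "side" or "top" or "wrist"; returns the picture (420x560x3 uint8, red, green, blue); there is no depth.
- viewer.camera_model(name): a dict with "fx", "fy", "cx", "cy" (pixels), "k1" (the pictures are not rectified: a ray, as slopes to the right and down, at radius r is drawn at 1 + k1 r^2 times it, then the intrinsics apply), "rvec" (rotation vector, rad) and "tvec" (3), from world to camera coordinates, as OpenCV has them. Camera axes: x right, y down, z forward; pixel columns grow to the right and rows downward; lengths in m; the calibration is good to about 2 mm. A picture is of the moment at which its call begins: read the wrist's pose just before it. camera_model takes no time and is no camera call; for the wrist camera it gives the pose at the moment of the call.
- bot.finish_job(): hands the job in; it is judged then, once.
The state is a dict: "time": time; "qpos": joint angles; "joint_velocities": joint speeds; "effort": joint torques, N m; "tcp_pos": TCP position; "ee_rot": TCP orientation; "force": force on the tool from outside, world axes, zero at the start; "ft_torque": the same for the moment, N m; "width": finger opening in m; "grasp_force": force on a finger pad.
Only numpy, scipy, OpenCV 4.12 (cv2) and the standard library are available. Lean on these libraries where they do the work, as an engineer would, in place of code of your own. Each camera call takes 0.05 s, during which the arm holds its last target. There are 200 camera calls.

### The job

Twist the wing on top of the press stand anticlockwise to unlock its telescoping rod, slide the rod down into the ceramic crock until its sprung foot bears on the wooden plate inside and is pressed in about half of its spring travel (never hard against its stop), then twist the wing back clockwise to lock the rod fully at the notch there and let go. Leave everything else on the table where it stands.

Things in the scene. Friction and masses are not known exactly. Their poses are not given: they have to be found in the camera images.
- stand: Fixed steel press stand (mm). Origin on the table, right below the vertical rod axis; z up. Base plate 15 thick, 150 wide in y, from x -85 to x 150. A round column (radius 13) stands at x 108; an arm from it carries the collar through which the rod slides.
- collar_top (a point): Centre of the collar's top face, 168 mm above the table on the rod axis; collar radius 20, 30 tall. Only the rod and its wing rise higher than this.
- crock_rim (a point): Centre of the mouth of the white ceramic crock fixed on the base under the rod: outside radius 62, inside 54, 85 tall, rim 100 mm above the table. In it lies a fixed level wooden plate, radius 49; its top is 30 to 55 mm below the rim, different each time and NOT measured: find it by feel.
- wing_grip (a point): Centre of the wing grip on top of the rod: black bar 60 mm long (own y axis), 18 thick (own x), 26 tall, z up, with a round boss of radius 14 just below it. Pinch it across the 18 from above. It turns, rises and sinks with the rod.
- rod (a joint): How far the rod is slid down, m: 0 fully up (bar centre 279 mm, foot underside 110 mm above the table) to 0.085; starts at 0.006. It can be locked only at its notches, every 6 mm: 0, 0.006, 0.012 ... 0.084 (1 mm off goes in easily). Unlocked, it slides with about 4.5 N of friction, a bit more than its weight (about 3.5 N), so it stays where it is left.
- wing (a joint): Twist of rod and wing, rad, clockwise seen from above: 0 (stop) unlocked, 1.4 (stop) locked; starts at 1.1 to 1.35. At 0 the bar lies along the stand's y axis. Below 0.65 the rod slides; above 1.0 it is locked and stays so. At a notch it turns lightly (0.08 N m); off a notch, ribs resist from 0.75 on and force the rod up to 3 mm to the next one (30 N or more).
- foot_pad: Round rubber foot at the rod's lower end, radius 17, 10 thick; origin at the centre of its underside, 169 mm below the bar's centre when relaxed. A spring in the rod carries it: 1 N per mm, 16 mm travel (16 N), then a hard stop; half-way in is about 8 N. It does not turn with the wing.
- jug_a: clear plastic jug with a side handle, 170 tall, 104 across; origin under its centre; leave alone
- jug_b: clear plastic jug, like jug_a; leave alone
- cup: steel measuring cup beside the stand, 72 across, 55 tall, thin handle reaching 100 from its centre along its +y; leave alone
- funnel: grey hard silicone funnel standing beside the stand on its wide rim (100 across), spout up, 95 tall; leave alone
- jar: glass jar with steel cap, 68 across, 100 tall; leave alone
- flowerpot: small terracotta pot with two dark loop handles, 100 across, 85 tall; leave alone

How it is judged (in metres and radians):
On the way, in this order (a step that is already met when the one before it is completed fails the run):
1. the wing is twisted to unlocked (below 0.65 rad) with the foot still above the plate (value of joint wing below 0.65 rad and contact force between foot_pad and anything else below 1 N), for 0.1 s.
2. unlocked, the rod is slid down until the foot bears on the plate with 4 N or more (value of joint wing below 0.65 rad and contact force between foot_pad and anything else above 4 N and z of foot_pad in the frame of crock_rim below -0.02 m), for 0.2 s.
At the end, for the whole second after the job is handed in: The wing is turned to locked (above 1.0 rad), the foot is at rest inside the crock (more than 20 mm below the rim) and presses on the plate with 4 to 13 N (spring pressed in 4 to 13 of its 16 mm), and the rod holds this by itself (value of joint wing above 1 rad and contact force between foot_pad and anything else between 4 and 13 N and z of foot_pad in the frame of crock_rim below -0.02 m and linear speed of foot_pad below 0.005 m/s); the robot touches nothing.
It fails at once if the foot is loaded with more than 20 N (driven hard against its stop) (contact force between foot_pad and anything else above 20 N).
It fails at once if one of the other loose things is moved more than 30 mm (distance of any of jug_a, jug_b, cup, funnel, jar, flowerpot from where it was at the start of the episode above 0.03 m).
It also fails if it takes over 58 s, if anything falls off the work surface, if the arm or the gripper's body presses on something with over 40 N, if the wrist force passes 120 N, or if a joint passes its speed limit or range.

## Working session

There is one attempt and no reset: what is moved stays moved. The work goes in short steps, Python scripts to look and compute and a tool call to move; the robot and the scene stay as the last step left them, time stands still between calls to the robot, and variables do not carry over. Pictures are saved under pics/ and viewed, at most 10 in all, crops included, and the job is handed in when it is done.

Besides the shell and the picture viewer there is one more tool, called as name([rows], argument=value, ...), one row to a line, values as JSON. apply_moves: Moves the arm, as the interface text tells. Its arguments: {"type":"object","properties":{"gripper":{"type":"array","items":{"type":"number"}},"offset":{"type":"array","items":{"type":"array","items":{"type":"number"}}},"spin":{"type":"array","items":{"type":"number"}},"newtons":{"type":"number"}},"required":["gripper","offset","spin"]}

```bash
mkdir -p pics; python3 - <<'E'
from workcell import bot, viewer
import cv2,numpy as np
ims=[]
for n in("side","top"):
    im=viewer.get_image(n); cv2.imwrite(f"pics/{n}0.png",im[:,:,::-1]); m=viewer.camera_model(n)
    R=cv2.Rodrigues(np.array(m["rvec"]))[0]; print(n,m,"C",-R.T@np.array(m["tvec"]).ravel())
s=bot.read_state();print(s["time"],s["ee_rot"],s["tcp_pos"],bot.tcp_to_grasp)
E
```

```text
side {'fx': 465.4629896432013, 'fy': 465.4629896432013, 'cx': 275.6776845080704, 'cy': 211.59736002377957, 'k1': -0.011015647217521157, 'rvec': array([ 0.81924436, -2.41154531,  1.26021227]), 'tvec': array([0.4070865 , 0.32528811, 0.97773262])} C [-0.05387655  0.73701216  0.82547152]
top {'fx': 408.97808775563936, 'fy': 408.97808775563936, 'cx': 277.9730831802296, 'cy': 213.3373323780537, 'k1': -0.05102033445902234, 'rvec': array([ 2.19892851, -2.15324402,  0.11353725]), 'tvec': array([-0.02906597,  0.56474371,  1.16382989])} C [ 0.45109085 -0.00845229  1.21273489]
0.1 [[ 9.74382472e-01  2.24896866e-01 -4.45465297e-04]
 [ 2.24897284e-01 -9.74381369e-01  1.46960002e-03]
 [-1.03544647e-04 -1.53213643e-03 -9.99998821e-01]] [ 0.14037586 -0.608504    0.20421358] 0.0187
```

View pics/side0.png

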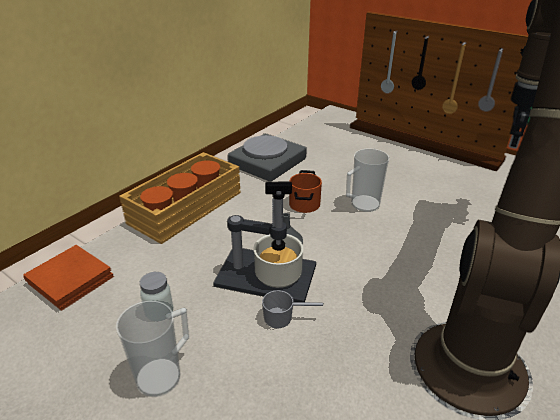

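View pics/top0.png

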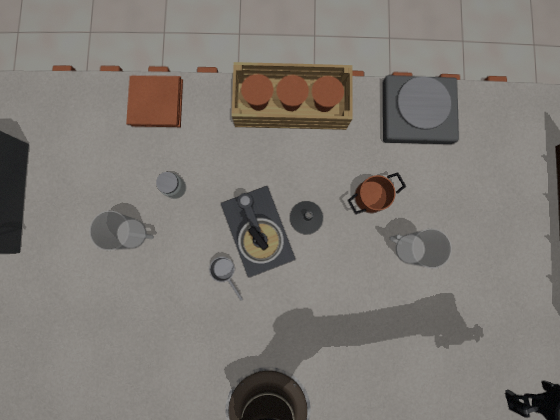

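The side view shows the bar at about (278,188). The top view shows the crock rim around (261,240) and the base corners at about (221,204), (268,186), (295,261) and (247,277). Next I'll enlarge the stand.

```bash
cat > h.py <<'E'
import cv2,numpy as np
from workcell import bot,viewer
def ray(m,p):
    R=cv2.Rodrigues(np.array(m["rvec"]))[0];t=np.array(m["tvec"]).ravel()
    K=np.array([[m["fx"],0,m["cx"]],[0,m["fy"],m["cy"]],[0,0,1]])
    u=cv2.undistortPoints(np.array([[p]],float),K,np.array([m["k1"],0,0,0.]))[0,0]
    return -R.T@t, R.T@np.array([u[0],u[1],1])
def onz(n,p,z):
    C,d=ray(viewer.camera_model(n),p);return C+d*(z-C[2])/d[2]
def proj(n,X):
    m=viewer.camera_model(n);K=np.array([[m["fx"],0,m["cx"]],[0,m["fy"],m["cy"]],[0,0,1]])
    return cv2.projectPoints(np.array(X,float).reshape(-1,3),np.array(m["rvec"]),np.array(m["tvec"]),K,np.array([m["k1"],0,0,0.]))[0][:,0]
E
python3 - <<'E'
from h import *
for p in[(221,204),(268,186),(295,261),(247,277)]:print(p,onz("top",p,.015)[:2].round(4))
t=cv2.imread("pics/top0.png")[180:285,205:335]; s=cv2.imread("pics/side0.png")[170:305,210:325]
cv2.imwrite("pics/c.png",np.hstack([cv2.resize(t,(500,404),interpolation=2),cv2.resize(s,None,fx=2.6,fy=404/135,interpolation=2)]))
E
```

```text
(221, 204) [0.5904 0.1512]
(268, 186) [0.6471 0.0139]
(295, 261) [ 0.428  -0.0698]
(247, 277) [0.379  0.0687]
```

View pics/c.png

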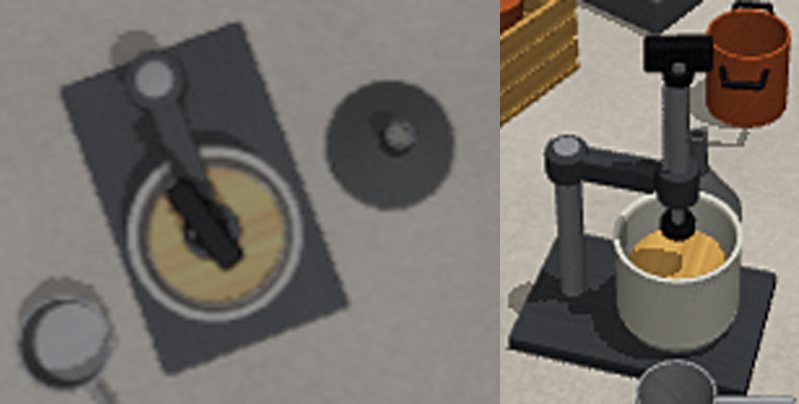

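```bash
python3 - <<'E'
from h import *
print("rim",onz("top",(260.8,240.8),.1)); print("bar top",onz("top",(258.8,238.5),.286))
a=onz("top",(205+180/3.846,180+190/3.846),.286);b=onz("top",(205+232/3.846,180+262/3.846),.286);print(a,b,np.degrees(np.arctan2(*(a-b)[1::-1])),np.linalg.norm(a-b))
print("column",onz("top",(205+154/3.846,180+78/3.846),.168))
# bar blob masks
for n,(x0,y0,x1,y1) in{"top":(240,220,280,255),"side":(255,175,300,200)}.items():
    im=cv2.imread(f"pics/{n}0.png");mk=np.zeros(im.shape[:2],np.uint8);mk[y0:y1,x0:x1]=(im.max(2)<32)[y0:y1,x0:x1]*255
    c=max(cv2.findContours(mk,0,2)[0],key=cv2.contourArea);print(n,cv2.minAreaRect(c),cv2.boundingRect(c))
print("bar side",onz("side",(278,188),.273)); print(proj("side",[.4808,.0294,.273]))
print(bot.read_state()["qpos"])
E
```

```text
rim [0.48231329 0.02842174 0.1       ]
bar top [0.48219448 0.02690817 0.286     ]
[0.50245896 0.04327975 0.286     ] [0.46079861 0.0116489  0.286     ] 37.20778784220142 0.05230769998624975
column [0.5836036  0.06925543 0.168     ]
top ((258.4275817871094, 236.60093688964844), (25.635671615600586, 7.408027172088623), 46.97493362426758) (249, 226, 19, 23)
side ((278.5, 190.5), (17.0, 25.0), 90.0) (266, 182, 26, 18)
bar side [0.48321859 0.03045783 0.273     ]
[[279.14397364 188.14920925]]
[73.0990324  23.59683366 -0.72927493 91.50041983  0.32092147 64.99277303
 -4.70854873]
```

apply_moves([
  [0,0,35],
  [0,0,35],
  [0,0,35],
  [0,0,35],
  [0,0,35],
  [0,0,0],
], gripper=[-1,-1,-1,-1,-1,-1], spin=[0,0,0,0,0,0])

```text
time: 0.7
tcp_pos: [0.1409, -0.6105, 0.3852]
ee_rot: [[0.974, 0.225, 0.002], [0.225, -0.974, -0.007], [0.001, 0.008, -1.0]]
force: [-0.3, -1.0, 1.0]
width: 0.0853
grasp_force: 0.0
```

apply_moves([
  [18,33,0],
  [18,33,0],
  [18,33,0],
  [18,33,0],
  [18,33,0],
  [18,33,0],
  [18,33,0],
  [18,33,0],
  [18,33,0],
  [18,33,0],
  [18,33,0],
  [18,33,0],
  [18,33,0],
  [18,33,0],
  [18,33,0],
  [18,33,0],
  [18,33,0],
  [18,33,0],
  [18,33,0],
  [0,0,0],
], gripper=[-1,-1,-1,-1,-1,-1,-1,-1,-1,-1,-1,-1,-1,-1,-1,-1,-1,-1,-1,-1], spin=[1.3,1.3,1.3,1.3,1.3,1.3,1.3,1.3,1.3,1.3,1.3,1.3,1.3,1.3,1.3,1.3,1.3,1.3,1.3,0])

```text
time: 2.7
tcp_pos: [0.4832, 0.023, 0.3791]
ee_rot: [[0.787, 0.618, -0.001], [0.618, -0.787, 0.003], [0.001, -0.003, -1.0]]
force: [0.2, 0.2, 0.4]
width: 0.0857
grasp_force: 0.0
```

```bash
python3 - <<'E'
from h import *
s=bot.read_state();print(s["time"],s["tcp_pos"],s["ee_rot"].round(3) if hasattr(s["ee_rot"],"round") else s["ee_rot"],s["qpos"],s["force"])
m=viewer.camera_model("wrist");im=viewer.get_image("wrist");cv2.imwrite("pics/w.png",im[:,:,::-1]);print(m, proj("wrist",[.482,.029,.286]))
E
```

```text
2.7 [0.48319189 0.0229996  0.37909015] [[ 0.787  0.618 -0.001]
 [ 0.618 -0.787  0.003]
 [ 0.001 -0.003 -1.   ]] [ 28.73010034   6.76401417 -40.76861817  92.07455756   4.26961772
  82.82372765 -64.23775775] [0.24022659 0.20387042 0.4323584 ]
{'fx': 291.47170857600133, 'fy': 291.47170857600133, 'cx': 280.49829994320703, 'cy': 208.52663390204998, 'k1': -0.013029293899657481, 'rvec': array([-2.55334944,  1.24063679,  0.20955009]), 'tvec': array([-0.27974937,  0.27513853,  0.67393683])} [[272.65523715 198.03373032]]
```

View pics/w.png

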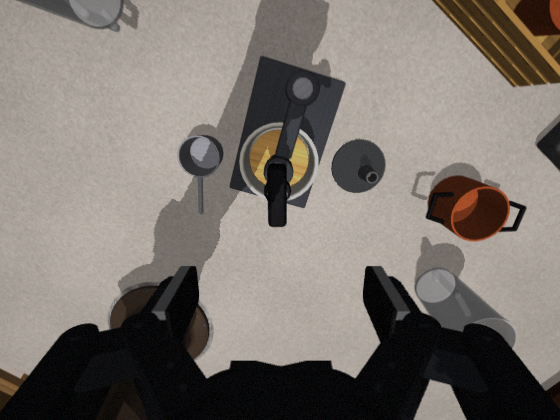

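The wrist view shows the bar running from about (277,165) to (278,226), almost parallel to the finger plane. I'll cast its edges to get its yaw.

```bash
python3 - <<'E'
from h import *
im=cv2.imread("pics/w.png");g=im.max(2)
for r in range(164,230,4):
    c=np.where(g[r,255:305]<38)[0]+255;print(r,(c.min(),c.max()) if len(c) else None,end=' ')
th=np.radians(38.1)
for a in(34,38,42):
    d=np.array([np.cos(np.radians(a)),np.sin(np.radians(a)),0]);n=np.array([-d[1],d[0],0]);c=np.array([.482,.029,.286])
    print(a,[proj("wrist",c+s*.03*d+t*.009*n)[0].round(1).tolist() for s in(-1,1) for t in(-1,1)])
c=cv2.resize(im[150:240,230:330],None,fx=6,fy=6,interpolation=2);cv2.imwrite("pics/wc.png",cv2.convertScaleAbs(c,alpha=2.5))
E
```

```text
164 (np.int64(266), np.int64(290)) 168 (np.int64(267), np.int64(292)) 172 (np.int64(264), np.int64(286)) 176 (np.int64(267), np.int64(286)) 180 (np.int64(267), np.int64(286)) 184 (np.int64(266), np.int64(288)) 188 (np.int64(264), np.int64(290)) 192 (np.int64(264), np.int64(290)) 196 (np.int64(266), np.int64(288)) 200 (np.int64(268), np.int64(285)) 204 (np.int64(268), np.int64(285)) 208 (np.int64(268), np.int64(285)) 212 (np.int64(269), np.int64(285)) 216 (np.int64(269), np.int64(285)) 220 (np.int64(269), np.int64(285)) 224 (np.int64(269), np.int64(284)) 228 None 34 [[280.0, 228.1], [261.5, 226.9], [284.6, 167.1], [264.7, 165.7]]
38 [[282.2, 227.6], [263.7, 227.6], [282.3, 166.3], [262.4, 166.3]]
42 [[284.3, 226.9], [265.9, 228.1], [280.0, 165.7], [260.1, 167.1]]
```

View pics/wc.png

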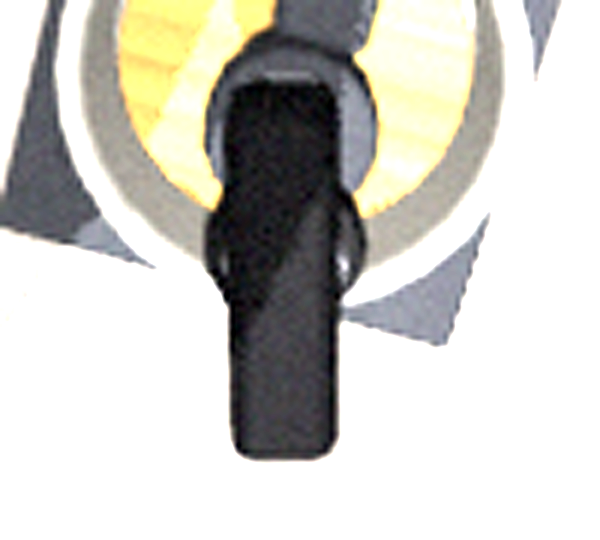

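apply_moves([
  [0,4,0],
  [0,0,-20],
  [0,0,-25],
  [0,0,-25],
  [0,0,-20],
  [0,0,-15],
  [0,0,-5],
  [0,0,0],
], gripper=[-1,-1,-1,-1,-1,-1,-1,-1], spin=[0,0,0,0,0,0,0,0])

```text
time: 3.55
tcp_pos: [0.482, 0.021, 0.2697]
ee_rot: [[0.792, 0.61, -0.001], [0.61, -0.792, -0.0], [-0.001, -0.0, -1.0]]
force: [-0.2, 0.2, 0.4]
width: 0.0856
grasp_force: 0.0
```

apply_moves([
  [1,6,0],
  [0,0,-6],
  [0,0,0],
], gripper=[-1,-1,-1], spin=[1,0,0])

```text
time: 3.85
tcp_pos: [0.4834, 0.0282, 0.2638]
ee_rot: [[0.78, 0.626, -0.0], [0.626, -0.78, -0.0], [-0.0, 0.0, -1.0]]
force: [0.0, 0.1, 0.6]
width: 0.0859
grasp_force: 0.0
```

apply_moves([
  [0,0,0],
  [0,0,0],
  [0,0,0],
  [0,0,0],
  [0,0,0],
  [0,0,0],
  [0,0,0],
  [0,0,0],
], gripper=[0.2,0.4,0.6,1,1,1,1,1], spin=[0,0,0,0,0,0,0,0], newtons=25)

```text
time: 4.65
tcp_pos: [0.4835, 0.028, 0.264]
ee_rot: [[0.781, 0.625, 0.0], [0.625, -0.781, -0.0], [-0.0, 0.0, -1.0]]
force: [-0.0, -0.3, -0.5]
width: -0.0002
grasp_force: 0.0
```

```bash
python3 - <<'E'
from h import *
s=bot.read_state();print(s["time"],s["tcp_pos"],s["force"],s["ft_torque"],s["width"],s["qpos"])
E
```

```text
4.65 [0.48352899 0.02797907 0.26398929] [-0.0350374  -0.30031629 -0.54244396] [ 0.00042033 -0.00790068  0.00072653] -0.00017772648049562326 [ 27.16037125  10.67137837 -41.10111266 103.51868268   7.51563322
  68.56822966 -67.51325994]
```

```bash
python3 - <<'E'
from h import *
a=viewer.get_image("wrist")[:,:,::-1];b=viewer.get_image("side")[130:330,190:390,::-1];c=viewer.get_image("top")[170:290,190:330,::-1]
r=lambda x,w,h:cv2.resize(x,(w,h),interpolation=2)
cv2.imwrite("pics/chk.png",np.hstack([r(a,400,300)[:, :],r(b,400,300)]) if 0 else np.vstack([np.hstack([r(b,300,300),r(c,350,300)]),r(a[120:],650,300)]))
E
```

```text
(no output)
```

View pics/chk.png

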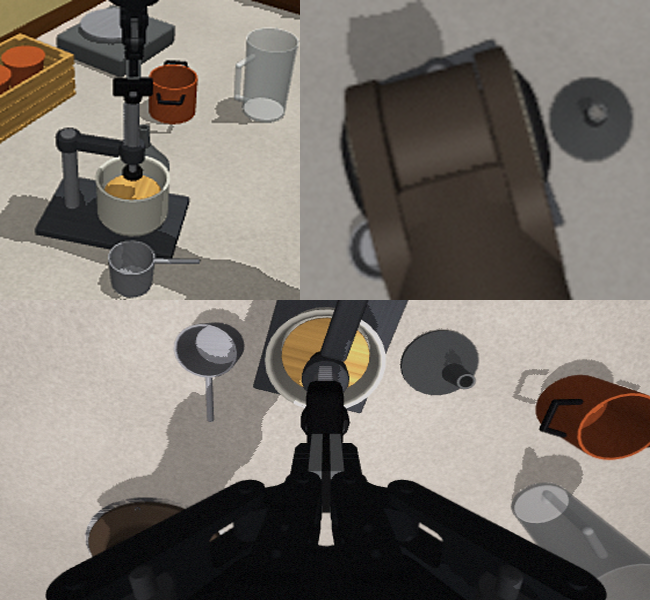

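The fingers shut on nothing. In the side crop the fingertips appear to end just above the bar, which is still at (278,188). I'll compare the projected TCP with what the pictures show.

```bash
python3 - <<'E'
from h import *
s=bot.read_state();T=np.array(s["tcp_pos"])
for n in("wrist","side"):
    print(n,"tcp",proj(n,T),"up22",proj(n,T+[0,0,.022]),"bar ctr",proj(n,[.4835,.0275,.273]))
m=viewer.camera_model("wrist");R=cv2.Rodrigues(m["rvec"])[0];print("cam",-R.T@m["tvec"]-T, R[2])
a=viewer.get_image("wrist")[:,:,::-1];b=viewer.get_image("side")[150:210,245:315,::-1]
r=lambda x,f:cv2.convertScaleAbs(cv2.resize(x,None,fx=f,fy=f,interpolation=2),alpha=2.2)
A=r(a[170:270,230:330],4);B=r(b,5.6)[:400,:392];B=np.pad(B,((0,400-B.shape[0]),(0,0),(0,0)))
cv2.imwrite("pics/chk2.png",np.hstack([A,B]))
E
```

```text
wrist tcp [[280.02341958 247.58295922]] up22 [[279.97901669 264.98335986]] bar ctr [[280.59553197 254.69820645]]
side tcp [[278.54567476 190.8881194 ]] up22 [[278.57279113 182.5413221 ]] bar ctr [[278.69818249 187.40711714]]
cam [0.0660481  0.05261356 0.16874487] [-0.25320244 -0.20334498 -0.9458009 ]
```

View pics/chk2.png

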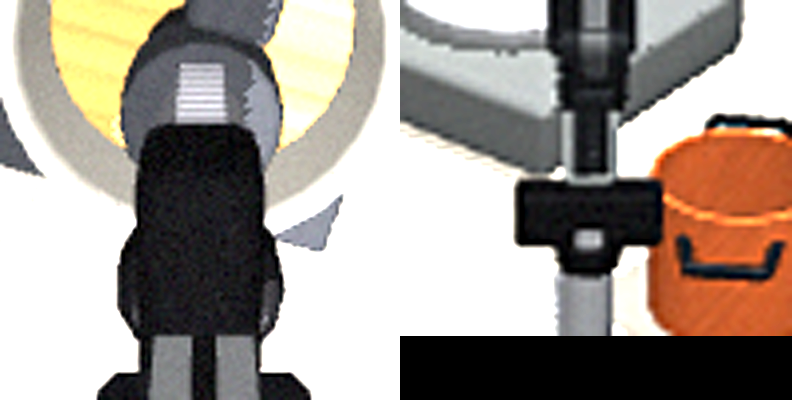

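```bash
python3 - <<'E'
from h import *
d=np.array([.78,.626,0]);n=np.array([-.626,.78,0]);c=np.array([.4835,.0275,.286])
for dz in(0,-.01,-.022):
    print(dz,proj("wrist",[c+.03*d+.009*n+[0,0,dz],c+.03*d-.009*n+[0,0,dz]]).round(1).tolist(),"collar",proj("wrist",[.4835,.0275,.168+dz]).round(1).tolist(),"rim L/R",proj("wrist",[[.4825,.0285,.1+dz]+.062*n,[.4825,.0285,.1+dz]-.062*n]).round(1).tolist())
E
```

```text
0 [[263.8, 216.3], [297.3, 216.2]] collar [[280.5, 202.4]] rim L/R [[226.5, 185.0], [332.1, 184.9]]
-0.01 [[264.8, 210.1], [296.4, 210.1]] collar [[280.5, 199.4]] rim L/R [[228.0, 182.9], [330.7, 182.8]]
-0.022 [[265.8, 203.6], [295.3, 203.6]] collar [[280.5, 195.9]] rim L/R [[229.6, 180.6], [329.1, 180.5]]
```

apply_moves([
  [0,0,0],
  [0,0,0],
  [0,0,0],
  [0,0,0],
  [0,0,0],
], gripper=[0,0,0,0,0], spin=[0,0,0,0,0])

```text
time: 5.4
tcp_pos: [0.4835, 0.028, 0.264]
ee_rot: [[0.78, 0.625, 0.0], [0.625, -0.78, -0.0], [0.0, 0.0, -1.0]]
force: [-0.6, 0.2, 0.6]
width: 0.0427
grasp_force: 0.0
```

```bash
python3 - <<'E'
from h import *
a=viewer.get_image("wrist")[:,:,::-1];b=viewer.get_image("side")[140:210,240:320,::-1]
r=lambda x,f:cv2.convertScaleAbs(cv2.resize(x,None,fx=f,fy=f,interpolation=2),alpha=3)
A=r(a[180:300,210:350],2.86)[:343];B=r(b,4.9)[:343]
cv2.imwrite("pics/chk3.png",np.hstack([A,B]))
E
```

```text
(no output)
```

View pics/chk3.png

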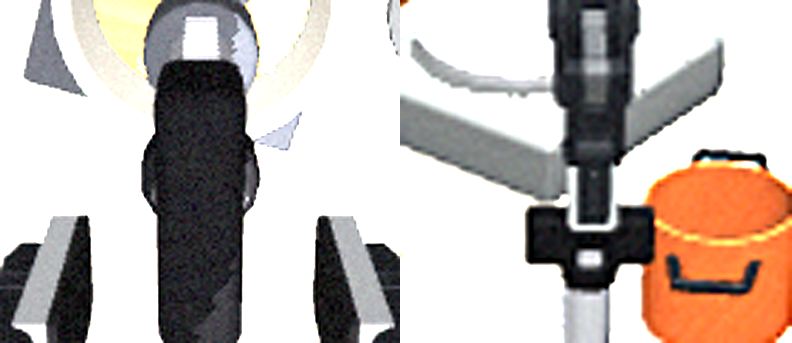

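Opened halfway, the near fingertip only just overlaps the bar in the side view (row ~186), and the tips sit at wrist row ~256. The shut fingers were therefore just above the bar, so I'll go lower and read the width.

apply_moves([
  [0,0,-5],
  [0,0,-5],
  [0,0,-5],
  [0,0,0],
  [0,0,0],
  [0,0,0],
  [0,0,0],
  [0,0,0],
  [0,0,0],
  [0,0,0],
  [0,0,0],
  [0,0,0],
], gripper=[0,0,0,0,0.2,0.4,0.6,0.8,1,1,1,1], spin=[0,0,0,0,0,0,0,0,0,0,0,0], newtons=25)

```text
time: 6.7
tcp_pos: [0.4836, 0.0281, 0.2491]
ee_rot: [[0.78, 0.625, 0.0], [0.625, -0.78, 0.0], [0.0, 0.0, -1.0]]
force: [-0.8, 1.2, 2.3]
width: 0.0172
grasp_force: 27.0
```

apply_moves([
  [0,0,0],
  [0,0,0],
  [0,0,0],
  [0,0,0],
  [0,0,0],
  [0,0,0],
  [0,0,0],
], gripper=[1,1,1,1,1,1,1], spin=[0,0,4,4,4,4,0], newtons=60)

```text
time: 7.4
tcp_pos: [0.4837, 0.028, 0.249]
ee_rot: [[0.577, 0.817, 0.0], [0.817, -0.577, 0.0], [0.0, 0.0, -1.0]]
force: [-0.5, 0.6, 2.4]
width: 0.0158
grasp_force: 63.8
```

apply_moves([
  [0,0,0],
  [0,0,0],
  [0,0,0],
  [0,0,0],
  [0,0,0],
  [0,0,0],
  [0,0,0],
  [0,0,0],
  [0,0,0],
  [0,0,0],
  [0,0,0],
  [0,0,0],
], gripper=[1,1,1,1,1,1,1,1,1,1,1,1], spin=[4,4,4,4,4,4,4,4,4,4,0,0])

```text
time: 8.6
tcp_pos: [0.4839, 0.0279, 0.2491]
ee_rot: [[-0.079, 0.997, 0.001], [0.997, 0.079, 0.0], [0.0, 0.001, -1.0]]
force: [1.1, 0.3, 0.6]
width: 0.0161
grasp_force: 63.7
```

```bash
python3 - <<'E'
from h import *
s=bot.read_state();print(s["time"],s["tcp_pos"],s["force"],s["ft_torque"],s["width"],s["qpos"])
E
```

```text
8.6 [0.48388459 0.02793029 0.24906469] [1.11044267 0.31072738 0.5555406 ] [ 0.19663731 -0.44769675  0.08816129] 0.01614777561253865 [ 33.71336593  13.11796647 -49.5074578  104.45929212  10.79298377
  67.25906837 -14.7346132 ]
```

apply_moves([
  [0,0,-2],
  [0,0,-4],
  [0,0,-5],
  [0,0,-5],
  [0,0,-5],
  [0,0,-5],
  [0,0,-4],
  [0,0,0],
], gripper=[1,1,1,1,1,1,1,1], spin=[0,0,0,0,0,0,0,0])

```text
time: 9.4
tcp_pos: [0.4831, 0.0279, 0.218]
ee_rot: [[-0.082, 0.997, -0.001], [0.997, 0.082, 0.0], [0.0, -0.001, -1.0]]
force: [3.5, 0.6, -6.8]
width: 0.0157
grasp_force: 62.7
```

apply_moves([
  [0,0,-1],
  [0,0,-1],
  [0,0,-1],
  [0,0,-1],
], gripper=[1,1,1,1], spin=[0,0,0,0])

```text
time: 9.8
tcp_pos: [0.4836, 0.0281, 0.2151]
ee_rot: [[-0.082, 0.997, 0.0], [0.997, 0.082, -0.0], [-0.0, 0.0, -1.0]]
force: [2.1, -0.1, 2.3]
width: 0.0158
grasp_force: 63.8
```

apply_moves([
  [0,0,-1],
  [0,0,-1],
  [0,0,-1],
  [0,0,-1],
], gripper=[1,1,1,1], spin=[0,0,0,0])

```text
time: 10.2
tcp_pos: [0.4836, 0.028, 0.211]
ee_rot: [[-0.082, 0.997, 0.0], [0.997, 0.082, -0.0], [-0.0, 0.0, -1.0]]
force: [1.9, 0.6, 3.8]
width: 0.0163
grasp_force: 64.0
```

apply_moves([
  [0,0,-1],
  [0,0,-1],
], gripper=[1,1], spin=[0,0])

```text
time: 10.4
tcp_pos: [0.4837, 0.028, 0.2092]
ee_rot: [[-0.082, 0.997, 0.0], [0.997, 0.082, -0.0], [-0.0, 0.0, -1.0]]
force: [1.2, 0.4, 4.6]
width: 0.0159
grasp_force: 64.2
```

apply_moves([
  [0,0,-1],
  [0,0,-1],
], gripper=[1,1], spin=[0,0])

```text
time: 10.6
tcp_pos: [0.4838, 0.0281, 0.2073]
ee_rot: [[-0.082, 0.997, 0.001], [0.997, 0.082, -0.0], [-0.0, 0.001, -1.0]]
force: [0.6, -1.3, 6.9]
width: 0.0164
grasp_force: 64.5
```

apply_moves([
  [0,0,-1],
  [0,0,-1],
], gripper=[1,1], spin=[0,0])

```text
time: 10.8
tcp_pos: [0.4839, 0.0281, 0.2055]
ee_rot: [[-0.082, 0.997, 0.001], [0.997, 0.082, -0.0], [-0.0, 0.001, -1.0]]
force: [0.5, -0.2, 8.5]
width: 0.0162
grasp_force: 64.7
```

apply_moves([
  [0,0,3],
  [0,0,4],
  [0,0,4],
  [0,0,4],
  [0,0,3],
  [0,0,0],
  [0,0,-1],
  [0,0,-1],
  [0,0,-1],
  [0,0,-1],
], gripper=[1,1,1,1,1,1,1,1,1,1], spin=[0,0,0,0,0,0,0,0,0,0])

```text
time: 11.8
tcp_pos: [0.4837, 0.028, 0.2191]
ee_rot: [[-0.082, 0.997, 0.0], [0.997, 0.082, -0.0], [-0.0, 0.0, -1.0]]
force: [1.3, 0.9, 2.3]
width: 0.0159
grasp_force: 63.8
```

apply_moves([
  [0,0,-1],
], gripper=[1], spin=[0])

```text
time: 11.9
tcp_pos: [0.4836, 0.028, 0.218]
ee_rot: [[-0.082, 0.997, 0.0], [0.997, 0.082, -0.0], [-0.0, 0.0, -1.0]]
force: [2.8, 0.7, 1.2]
width: 0.016
grasp_force: 63.8
```

apply_moves([
  [0,0,-1],
], gripper=[1], spin=[0])

```text
time: 12.0
tcp_pos: [0.4837, 0.028, 0.217]
ee_rot: [[-0.082, 0.997, 0.0], [0.997, 0.082, 0.0], [0.0, 0.0, -1.0]]
force: [1.8, -0.1, 1.2]
width: 0.0161
grasp_force: 63.8
```

apply_moves([
  [0,0,-1],
], gripper=[1], spin=[0])

```text
time: 12.1
tcp_pos: [0.4836, 0.028, 0.2159]
ee_rot: [[-0.082, 0.997, 0.0], [0.997, 0.082, 0.0], [0.0, 0.0, -1.0]]
force: [2.0, 0.6, 1.9]
width: 0.0159
grasp_force: 63.8
```

apply_moves([
  [0,0,-1],
], gripper=[1], spin=[0])

```text
time: 12.2
tcp_pos: [0.4836, 0.028, 0.2149]
ee_rot: [[-0.082, 0.997, 0.0], [0.997, 0.082, 0.0], [0.0, 0.0, -1.0]]
force: [2.4, -0.9, 0.7]
width: 0.0162
grasp_force: 63.8
```

apply_moves([
  [0,0,-1],
], gripper=[1], spin=[0])

```text
time: 12.3
tcp_pos: [0.4836, 0.028, 0.2139]
ee_rot: [[-0.082, 0.997, 0.0], [0.997, 0.082, 0.0], [0.0, 0.0, -1.0]]
force: [1.7, 0.4, 1.4]
width: 0.0155
grasp_force: 63.8
```

apply_moves([
  [0,0,-1],
  [0,0,-1],
], gripper=[1,1], spin=[0,0])

```text
time: 12.5
tcp_pos: [0.4836, 0.028, 0.212]
ee_rot: [[-0.082, 0.997, 0.0], [0.997, 0.082, 0.0], [0.0, 0.0, -1.0]]
force: [2.4, -0.3, 2.4]
width: 0.016
grasp_force: 63.9
```

apply_moves([
  [0,0,-1],
  [0,0,-1],
], gripper=[1,1], spin=[0,0])

```text
time: 12.7
tcp_pos: [0.4836, 0.028, 0.2101]
ee_rot: [[-0.082, 0.997, 0.0], [0.997, 0.082, -0.0], [-0.0, 0.0, -1.0]]
force: [1.1, 0.5, 4.2]
width: 0.0159
grasp_force: 64.1
```

apply_moves([
  [0,0,-1],
  [0,0,-1],
  [0,0,-1],
  [0,0,-0.5],
  [0,0,0],
  [0,0,0],
  [0,0,0],
  [0,0,0],
  [0,0,0],
], gripper=[1,1,1,1,1,1,1,1,1], spin=[0,0,0,0,0,0,0,0,0])

```text
time: 13.6
tcp_pos: [0.4838, 0.0281, 0.2068]
ee_rot: [[-0.082, 0.997, 0.001], [0.997, 0.082, -0.0], [-0.0, 0.001, -1.0]]
force: [1.0, 0.4, 5.4]
width: 0.0157
grasp_force: 64.3
```

apply_moves([
  [0,0,0],
  [0,0,0],
  [0,0,0],
  [0,0,0],
  [0,0,0],
  [0,0,0],
  [0,0,0],
  [0,0,0],
  [0,0,0],
  [0,0,0],
], gripper=[1,1,1,1,1,1,1,1,1,1], spin=[-4,-4,-4,-4,-4,-4,-4,-2,0,0])

```text
time: 14.6
tcp_pos: [0.4835, 0.0281, 0.2068]
ee_rot: [[0.428, 0.904, 0.0], [0.904, -0.428, -0.0], [-0.0, 0.0, -1.0]]
force: [1.0, 0.3, 6.0]
width: 0.0159
grasp_force: 64.4
```

apply_moves([
  [0,0,0],
  [0,0,0],
  [0,0,0],
  [0,0,0],
  [0,0,0],
  [0,0,0],
  [0,0,0],
  [0,0,0],
  [0,0,0],
], gripper=[1,1,1,1,1,1,1,1,1], spin=[-4,-4,-4,-4,-4,-4,-4,0,0])

```text
time: 15.5
tcp_pos: [0.4833, 0.0282, 0.2068]
ee_rot: [[0.802, 0.597, -0.0], [0.597, -0.802, -0.0], [-0.0, -0.0, -1.0]]
force: [1.2, 0.0, 6.7]
width: 0.016
grasp_force: 64.5
```

```bash
python3 - <<'E'
from h import *
s=bot.read_state();print(s["time"],s["tcp_pos"],s["force"],s["ft_torque"],s["width"],np.degrees(np.arctan2(s["ee_rot"][1][0],s["ee_rot"][0][0])))
E
```

```text
15.5 [0.48327652 0.02819522 0.20681566] [1.17041475 0.03115387 6.6676995 ] [ 0.15766926 -0.05646437 -0.09737609] 0.016044947232859874 36.6834254358867
```

apply_moves([
  [0,0,0],
  [0,0,0],
  [0,0,0],
], gripper=[1,1,1], spin=[-3,0,0])

```text
time: 15.8
tcp_pos: [0.4832, 0.0282, 0.2068]
ee_rot: [[0.832, 0.555, -0.0], [0.555, -0.832, -0.0], [-0.0, -0.0, -1.0]]
force: [0.4, 1.4, 7.0]
width: 0.0158
grasp_force: 64.5
```

apply_moves([
  [0,0,0],
  [0,0,0],
  [0,0,0],
  [0,0,0],
  [0,0,0],
  [0,0,10],
  [0,0,15],
  [0,0,20],
  [0,0,25],
  [0,0,25],
  [0,0,25],
  [0,0,0],
], gripper=[0.4,0,-0.4,-0.6,-0.6,-0.6,-0.6,-0.6,-0.6,-0.6,-0.6,-0.6], spin=[0,0,0,0,0,0,0,0,0,0,0,0])

```text
time: 17.0
tcp_pos: [0.485, 0.0286, 0.3304]
ee_rot: [[0.832, 0.555, 0.006], [0.555, -0.832, -0.0], [0.005, 0.003, -1.0]]
force: [0.8, -0.7, -0.4]
width: 0.0682
grasp_force: 0.0
```

```bash
python3 - <<'E'
from h import *
a=viewer.get_image("wrist")[:,:,::-1];b=viewer.get_image("side")[160:310,200:330,::-1]
A=cv2.convertScaleAbs(cv2.resize(a[100:300,180:380],(400,400)),alpha=1.6);B=cv2.convertScaleAbs(cv2.resize(b,(347,400),interpolation=2),alpha=1.6)
cv2.imwrite("pics/end.png",np.hstack([A,B])); print(bot.read_state()["force"])
for z in(.231,.225,.237):print(z,proj("side",[.4835,.028,z]))
E
```

```text
[ 0.62739312 -0.44380668 -0.6553759 ]
0.231 [[278.51281217 203.04472469]]
0.225 [[278.50574992 205.2087342 ]]
0.237 [[278.51991838 200.86682795]]
```

View pics/end.png

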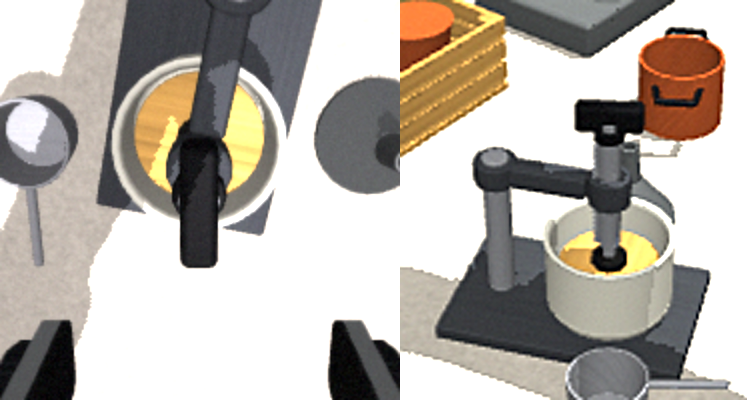

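The end view shows the foot on the plate and the bar at side row ~204, which is about 0.229 m high against the 0.231 m expected. The wing is turned to the locked direction and the gripper is clear.

```bash
python3 -c "
from workcell import bot
print(bot.finish_job())"
```

```text
the job is handed in; nothing more can be done
None
```

I handed the job in with the rod locked at the 48 mm notch and the foot pressing on the plate with an estimated 5.5 to 6 N (judged band 4 to 13 N; half travel is 8 N), the gripper clear and nothing else touched; no verdict came back.

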